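# Nest the kitchen beakers on the cork mat

## Task

Put the set of beakers away as one nested stack: first stand the red beaker, the largest, upright in the middle of the round cork mat and let it go, then nest the others one by one, letting each go before taking the next: yellow into red, green into yellow, blue into green, each upright and resting on the floor of the one below. Leave the pepper mill and the tea jar where they stand.

Things in the scene. Friction and masses are not known exactly. Their poses are not given: they have to be found in the camera images.
- red_beaker: (sizes in mm) red rigid plastic beaker, largest of four, open top, upright, 90 tall; outer diameter 54 at foot, widening to 68 at 64 up; above that a straight collar, gripped from outside. Wall 3; inner floor 32 above underside. The yellow beaker fits in loosely onto that floor, its rim then 30 above this rim. Origin: centre of underside, z up. 50 to 170 g.
- yellow_beaker: (sizes in mm) yellow rigid plastic beaker, second largest of four, open top, upright, 88 tall; outer diameter 48 at foot, widening to 58 at 62 up; above that a straight collar, gripped from outside. Wall 3; inner floor 32 above underside. The green beaker fits in loosely onto that floor, its rim then 30 above this rim. Origin: centre of underside, z up. 50 to 170 g.
- green_beaker: (sizes in mm) green rigid plastic beaker, third largest of four, open top, upright, 86 tall; outer diameter 38 at foot, widening to 48 at 60 up; above that a straight collar, gripped from outside. Wall 3; inner floor 32 above underside. The blue beaker fits in loosely onto that floor, its rim then 30 above this rim. Origin: centre of underside, z up. 50 to 170 g.
- blue_beaker: (sizes in mm) blue rigid plastic beaker, smallest of four, open top, upright, 84 tall; outer diameter 29 at foot, widening to 38 at 58 up; above that a straight collar, gripped from outside. Wall 3; inner floor 32 above underside. Origin: centre of underside, z up. 50 to 170 g.
- cork_mat: (sizes in mm) round brown cork mat, diameter 110, 6 thick, fixed to the worktop. Origin: centre of the underside, so its top is 6 above the origin.
- pepper_mill: (sizes in mm) bystander: dark wooden pepper mill, turned, loose, 108 tall, 54 across at the foot. Origin: centre of the underside.
- tea_jar: (sizes in mm) bystander: amber glass jar with a steel cap, loose, 64 across, 100 tall. Origin: centre of the underside.

How it is judged:
By the outcome, as a careful person would: the job done as asked, in the order asked, and still so for the second after the job is handed in, with the robot touching nothing.
It also fails if it takes over 120 s, if anything falls off the work surface, if the arm or the gripper's body presses on something with over 40 N, if the wrist force passes 120 N, or if a joint passes its speed limit or range.

## Robot

A 6-joint arm with a two-finger parallel gripper is mounted at the origin on the work surface. World frame = base frame: x ahead of the robot, y to its left, z up, the work surface at z = 0. Lengths are in mm, angles in rad, forces in N, time in s.
With the tool pointing down it reaches from about 350 to 975 mm from the base axis. Payload 7.1 kg.
Tool frame: the origin (TCP) lies between the finger pads; the fingertips stand 14 mm ahead of it and the grasp point (between the pads) lies 5 mm behind it; z points along the fingers, y is the line along which they close (so a half turn about z gives the same grasp; the last joint's range is limited). The gripper opens to 88 mm and grips with 3 to 60 N. Pads are 20 mm wide; open, the fingers measure 115 mm over their backs; the gripper's body (75 mm by 178 mm) begins 61 mm behind the grasp point.
Start: joints at [-1.268, 0.423, 1.63, -0, 1.089, -0.019], TCP at [197.689, -592.895, 236.675] pointing down, gripper open.
Joint ranges: [-3, 3], [-0.9, 2.11], [0.09, 2.58], [-1.31, 4.45], [0.11, 2.69], [-2.54, 2.54]. Speed limits (rad/s): [2.39, 2.39, 3.01, 3.14, 3.14, 3.14].

## Interface

Orientations are given as a rotation vector (axis times angle).
In Python, from workcell import ctrl gives the robot as it stands. The module is installed in compiled form; this text tells all that it offers.
- The arm moves only by the tool servo_tool, never from a script. Its argument "plan" is a list of rows, each a list of 3 entries, a list of its own where there are three numbers: the closure, from 0 (fully open) to 1 (shut), then the shift along the world's x, y, z in mm, then the turn about the world's z in degrees. In form: [[hand, [x, y, z], yaw], ...]. A call has 1 to 10 rows; each row is the pose to reach, as a shift and turn from the pose commanded when the call began; what a row does not reach only later rows make up. A row lasts 1/12 s, in which the tool goes at most 41.7 mm and 7.16 degrees, less where a joint would pass 70% of its speed; a pose out of reach is approached as far as the arm can. A call with a gripper value outside its range is refused whole. The fingers move at their own pace and stop on an object; the grip force is fixed at half the most. Time passes only in rows, so rows that repeat a pose let the fingers close. It gives the time, the measured TCP pose, the force, the opening and the grip force at its end, in the units of the state.
- ctrl.get_obs(): the state, without advancing time (a new reading comes with each control period).
- ctrl.get_image(name): name is "scene" or "top" or "wrist"; returns the picture (400x640x3 uint8, blue, green, red); there is no depth.
- ctrl.camera_info(name): a dict with "fovy" (degrees; the focal length in pixels is half the picture's height over the tangent of half this angle, whatever the lens; pixels are square), "cx", "cy" (the principal point, pixels), "rvec" (rotation vector, rad) and "tvec" (3), from world to camera coordinates, as OpenCV has them; the wrist camera has in their place "T_tool_cam" (4x4, takes a point from camera to tool coordinates, whose origin is the TCP and whose axes are the flange's). Camera axes: x right, y down, z forward; pixel columns grow to the right and rows downward; lengths in mm; the calibration is good to about 2 mm. A picture is of the moment at which its call begins: read the wrist's pose just before it. camera_info takes no time and is no camera call.
- ctrl.close_job(): hands the job in; it is judged then, once.
The state is a dict: "t": time; "qpos": joint angles; "qvel": joint speeds; "joint_torque": joint torques, N m; "ee_pos": TCP position; "orientation": TCP orientation; "ft_force": force on the tool from outside, world axes, zero at the start; "moment": the same for the moment, N m; "width": finger opening in mm; "grasp_force": force on a finger pad.
Only numpy, scipy, OpenCV 4.12 (cv2) and the standard library are available. Lean on these libraries where they do the work, as an engineer would, in place of code of your own. Each camera call takes 0.05 s, during which the arm holds its last target. There are 200 camera calls.

## Working session

There is one attempt and no reset: what is moved stays moved. The work goes in short steps, Python scripts to look and compute and a tool call to move; the robot and the scene stay as the last step left them, time stands still between calls to the robot, and variables do not carry over. Pictures are saved under pics/ and viewed, at most 14 in all, crops included, and the job is handed in when it is done.

Besides the shell and the picture viewer there is one more tool, called after "Request:" as name(argument=value, ...) on one line, values as JSON. servo_tool: Moves the arm, as the interface text tells. Its arguments: {"type":"object","properties":{"plan":{"type":"array"}},"required":["plan"]}

```bash
mkdir -p pics
python3 - <<'E'
from workcell import ctrl
import cv2
o=ctrl.get_obs();print({k:o[k] for k in('t','ee_pos','orientation','width','ft_force')})
for n in('scene','top'):
    cv2.imwrite(f'pics/{n}0.png',ctrl.get_image(n))
for n in('scene','top','wrist'): print(ctrl.camera_info(n))
E
```

```text
{'t': 0.0, 'ee_pos': array([ 197.54155229, -592.38307815,  235.8759811 ]), 'orientation': array([-3.09946992e+00, -5.03039262e-01,  3.43647403e-04]), 'width': 87.98286750539033, 'ft_force': array([-0.16002626,  0.87282421, -0.30182656])}
{'fovy': 46.2580485277084, 'cx': 316.0939672914494, 'cy': 200.57556962538544, 'rvec': array([ 0.60267128,  2.67965932, -1.0942073 ]), 'tvec': array([ 497.91249399, -131.87575051, 1455.64051142])}
{'fovy': 53.64842291868122, 'cx': 321.82006153918167, 'cy': 198.04612594194663, 'rvec': array([ 2.13867374, -2.12449178,  0.18522297]), 'tvec': array([-13.26435873, 561.25481063, 895.96254871])}
{'fovy': 68.8843145523605, 'cx': 314.380092452737, 'cy': 200.28640742724124, 'T_tool_cam': array([[-6.85106549e-04, -9.52042096e-01, -3.05966301e-01,
         8.55358736e+01],
       [ 9.99999742e-01, -7.18341492e-04, -3.97113162e-06,
        -1.19725729e+00],
       [-2.16007605e-04, -3.05966225e-01,  9.52042343e-01,
        -1.47600618e+02],
       [ 0.00000000e+00,  0.00000000e+00,  0.00000000e+00,
         1.00000000e+00]])}
```

View pics/scene0.png

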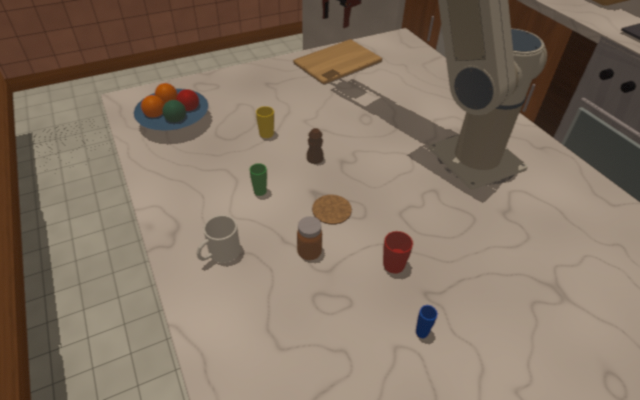

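View pics/top0.png

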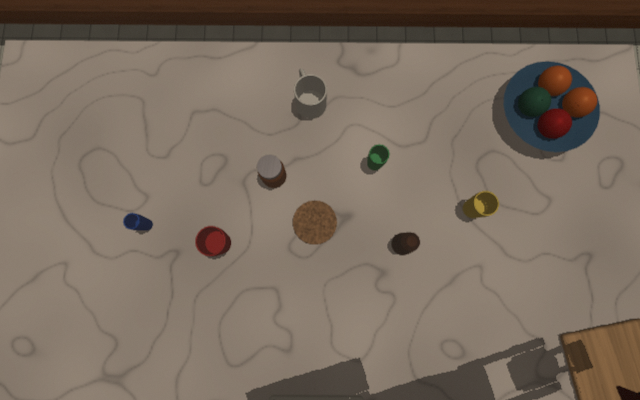

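The scene view shows red (397,253), blue (426,322), yellow (265,122), green (259,180) and the mat (332,209). The top view shows red (213,241), blue (137,222), yellow (482,205), green (378,156), the mat (315,222), the jar (271,171) and the mill (405,243).

```bash
cat > h.py <<'E'
import numpy as np,cv2
from scipy.spatial.transform import Rotation as R
from workcell import ctrl
HSV={'red':[((0,150,50),(6,255,255)),((172,150,50),(180,255,255))],'yellow':[((20,130,50),(34,255,255))],
'green':[((45,100,25),(85,255,255))],'blue':[((105,140,30),(130,255,255))]}
RH={'red':(34,90),'yellow':(29,88),'green':(24,86),'blue':(19,84)}
def cam(n):
    i=ctrl.camera_info(n)
    if n=='wrist':
        o=ctrl.get_obs();T=np.eye(4);T[:3,:3]=R.from_rotvec(o['orientation']).as_matrix();T[:3,3]=o['ee_pos']
        M=T@np.array(i['T_tool_cam']);Rc,C=M[:3,:3],M[:3,3]
    else:
        Rc=R.from_rotvec(i['rvec']).as_matrix().T;C=-Rc@i['tvec']
    im=ctrl.get_image(n);f=im.shape[0]/2/np.tan(np.radians(i['fovy']/2))
    return im,Rc,C,f,i['cx'],i['cy']
def cast(c,px,z):
    im,Rc,C,f,cx,cy=c;px=np.asarray(px,float).reshape(-1,2)
    d=np.c_[(px-[cx,cy])/f,np.ones(len(px))]@Rc.T
    return (C+d*((z-C[2])/d[:,2])[:,None])[:,:2]
def blob(im,rng,roi=None):
    h=cv2.cvtColor(im,cv2.COLOR_BGR2HSV);m=sum(cv2.inRange(h,a,b) for a,b in rng)
    if roi is not None:
        k=np.zeros_like(m);x0,x1,y0,y1=roi;k[y0:y1,x0:x1]=1;m*=k
    m=cv2.morphologyEx(m,cv2.MORPH_CLOSE,np.ones((3,3)))
    cs=cv2.findContours(m,cv2.RETR_EXTERNAL,cv2.CHAIN_APPROX_NONE)[0]
    return max(cs,key=cv2.contourArea)
def rim(c,cnt,r,h):
    "circle centre at height h: far edge less r, lateral middle"
    p=cast(c,cnt,h);u=p.mean(0)-c[2][:2];u/=np.linalg.norm(u);v=np.array([-u[1],u[0]])
    a,b=p@u,p@v
    return u*(a.max()-r)+v*(b.max()+b.min())/2, b.max()-b.min()
E
python3 - <<'E'
from h import *
np.set_printoptions(precision=1,suppress=True)
rois={'scene':{'red':(360,430,220,290),'yellow':(245,290,95,145),'green':(240,280,155,205),'blue':(405,450,295,350)},
'top':{'red':(180,245,215,270),'yellow':(450,510,180,230),'green':(355,400,135,180),'blue':(110,165,200,245)}}
for n in rois:
    c=cam(n);print(n,'C',c[2])
    for k,(r,h) in RH.items():
        b=blob(c[0],HSV[k],rois[n][k]);print(k,*rim(c,b,r,h),cv2.boundingRect(b))
    rs={'scene':{'mat':(305,360,190,228),'mill':(300,330,125,168)},'top':{'mat':(285,345,195,250),'mill':(385,425,228,260),'jar':(250,295,150,195)}}[n]
    for k,roi in rs.items():
        rng={'mat':[((8,70,60),(22,255,255))],'mill':[((0,0,0),(180,255,75))],'jar':[((0,0,0),(180,255,255))]}[k]
        if k=='jar':continue
        b=blob(c[0],rng,roi);z=6 if k=='mat' else 54
        p=cast(c,cv2.convexHull(b),z);print(k,(p.max(0)+p.min(0))/2,np.ptp(p,0))
    if n=='top':print('jar cap',cast(c,[268,166],100),'mill',cast(c,[400,243],10),'mug',cast(c,[310,92],90))
E
```

```text
scene C [948.2 782.5 934.2]
red [459.1 242.1] 61.77956327112369 (384, 232, 28, 41)
yellow [ 549.5 -380.1] 53.01267486764311 (256, 107, 18, 31)
green [ 664.2 -134.9] 38.798491665417146 (251, 165, 15, 30)
blue [503.2 425.7] 31.2648678550372 (417, 306, 19, 32)
mat [509.7   8.2] [112.5 115.3]
mill [ 462.1 -199.3] [ 87.1 139.3]
top C [399.2  -9.3 979. ]
red [455.4 238.4] 63.69236121157746 (196, 227, 35, 29)
yellow [ 545.5 -382.9] 55.199472029531876 (463, 191, 36, 27)
green [ 647.1 -135.3] 42.710558456041156 (369, 147, 18, 20)
blue [498.2 414.4] 32.58790664677781 (129, 214, 11, 15)
mat [509.    9.4] [109.3 108.8]
mill [ 454.4 -203.9] [48.9 65.7]
jar cap [[626.  114.1]] mill [[ 458. -201.]] mug [[811.5  20.5]]
```

Request:
servo_tool(plan=[[0, [200, 360, 0], 0], [0, [200, 360, 0], 0], [0, [200, 360, 0], 0], [0, [200, 360, 0], 0], [0, [200, 360, 0], 0], [0, [200, 360, 0], 0], [0, [200, 360, 0], 0], [0, [200, 360, 0], 0], [0, [200, 360, 0], 0], [0, [200, 360, 0], 0]])

```text
t: 1.03
ee_pos: [398.3, -230.7, 236.8]
orientation: [3.101, 0.504, 0.001]
ft_force: [0.1, -0.3, 0.3]
width: 87.8
grasp_force: 0.0
```

Request:
servo_tool(plan=[[0, [60, 400, 0], 0], [0, [60, 400, 0], 0], [0, [60, 400, 0], 0], [0, [60, 400, 0], 0], [0, [60, 400, 0], 0], [0, [60, 400, 0], 0], [0, [60, 400, 0], 0], [0, [60, 400, 0], 0], [0, [60, 400, 0], 0], [0, [60, 400, 0], 0]])

```text
t: 1.87
ee_pos: [457.8, 170.3, 236.8]
orientation: [-3.1, -0.505, -0.001]
ft_force: [0.9, -0.5, 0.1]
width: 87.8
grasp_force: 0.0
```

Request:
servo_tool(plan=[[0, [0, 35, 0], 0], [0, [0, 70, 0], 0], [0, [0, 70, 0], 0], [0, [0, 70, 0], 0], [0, [0, 70, 0], 0], [0, [0, 70, 0], 0]])

```text
t: 2.37
ee_pos: [457.5, 236.1, 236.5]
orientation: [3.101, 0.502, -0.001]
ft_force: [-0.3, 0.3, 0.6]
width: 87.7
grasp_force: 0.0
```

```bash
cat >> h.py <<'E'
def look(k,save=None,roi=None,inset=0):
    r,h=RH[k];c=cam('wrist');b=blob(c[0],HSV[k],roi)
    if save:
        im=c[0].copy();cv2.drawContours(im,[b],-1,(255,0,255),1);cv2.imwrite(save,im)
    p,w=rim(c,b,r,h);o=ctrl.get_obs()['ee_pos']
    print(k,p.round(1),'width',round(w,1),'box',cv2.boundingRect(b),'tcp',o.round(1),'shift',(p-o[:2]).round(1))
E
python3 -c "
from h import *
look('red','pics/w1.png')"
```

```text
red [458.  247.1] width 53.8 box (280, 155, 53, 65) tcp [457.6 235.9 236.6] shift [ 0.4 11.1]
```

View pics/w1.png

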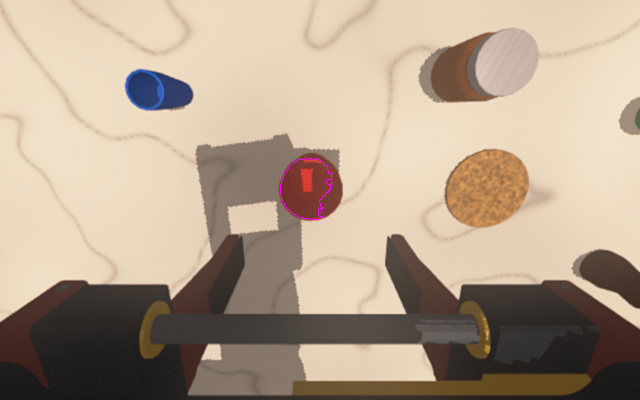

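The wrist view shows the red rim at (311,188) and the mat at (487,188). The mask missed the shaded right part of red, so I'll loosen it.

```bash
sed -i "s/^HSV=.*/HSV={'red':[((0,110,25),(9,255,255)),((165,110,25),(180,255,255))],'yellow':[((19,110,30),(36,255,255))],/; s/^'green':.*/'green':[((40,80,15),(90,255,255))],'blue':[((100,110,20),(135,255,255))]}/" h.py
python3 -c "
from h import *
look('red',roi=(260,370,135,240))
c=cam('wrist');look('blue',roi=(110,210,50,120))
b=blob(c[0],[((8,70,60),(22,255,255))],(435,540,140,235));p=cast(c,cv2.convexHull(b),6);print('mat',(p.max(0)+p.min(0))/2,np.ptp(p,0))
"
```

```text
red [458.2 242. ] width 65.4 box (279, 153, 63, 68) tcp [457.7 235.9 236.7] shift [0.4 6. ]
blue [501.8 423.2] width 35.3 box (126, 70, 66, 40) tcp [457.8 236.1 236.8] shift [ 43.9 187. ]
mat [509.78813761  10.60983634] [110.02279871 112.31696156]
```

Request:
servo_tool(plan=[[0, [0.5, 5, -30], 0], [0, [0.5, 5, -65], 0], [0, [0.5, 5, -100], 0], [0, [0.5, 5, -130], 0], [0, [0.5, 5, -150], 0], [0, [0.5, 5, -162], 0], [0, [0.5, 5, -162], 0], [0, [0.5, 5, -162], 0], [0.1, [0.5, 5, -162], 0], [0.15, [0.5, 5, -162], 0]])

```text
t: 3.4
ee_pos: [459.3, 242.5, 76.2]
orientation: [-3.1, -0.503, -0.004]
ft_force: [1.2, -0.1, -0.1]
width: 78.0
grasp_force: 0.0
```

Request:
servo_tool(plan=[[0.2, [0, 0, 0], 0], [0.25, [0, 0, 0], 0], [0.3, [0, 0, 0], 0], [0.5, [0, 0, 0], 0], [1, [0, 0, 0], 0], [1, [0, 0, 0], 0], [1, [0, 0, 0], 0], [1, [0, 0, 0], 0]])

```text
t: 4.07
ee_pos: [459.0, 242.4, 75.8]
orientation: [-3.101, -0.503, -0.003]
ft_force: [-0.3, -0.9, 7.4]
width: 68.5
grasp_force: 30.0
```

Request:
servo_tool(plan=[[1, [0, 0, 25], 0], [1, [0, 0, 60], 0], [1, [5, -20, 90], 0], [1, [12, -55, 100], 0], [1, [20, -90, 100], 0], [1, [28, -125, 100], 0], [1, [36, -160, 100], 0], [1, [44, -195, 100], 0], [1, [51, -225, 100], 0], [1, [51, -232.5, 100], 0]])

```text
t: 4.9
ee_pos: [510.2, 6.1, 175.1]
orientation: [3.101, 0.499, 0.002]
ft_force: [0.3, -0.6, -1.4]
width: 68.2
grasp_force: 30.0
```

Request:
servo_tool(plan=[[1, [0, 0, 0], 0], [1, [0, 0, 0], 0], [1, [0, 0, -30], 0], [1, [0, 0, -60], 0], [1, [0, 0, -80], 0], [1, [0, 0, -88], 0], [1, [0, 0, -91], 0], [1, [0, 0, -93], 0], [1, [0, 0, -94], 0], [1, [0, 0, -94], 0]])

```text
t: 5.73
ee_pos: [509.9, 10.3, 82.0]
orientation: [3.101, 0.504, 0.003]
ft_force: [-0.2, 0.3, -1.2]
width: 68.4
grasp_force: 30.0
```

Request:
servo_tool(plan=[[1, [0, 0, -0.5], 0], [1, [0, 0, -1], 0], [1, [0, 0, -1], 0], [1, [0, 0, -1], 0]])

```text
t: 6.07
ee_pos: [510.4, 10.0, 81.7]
orientation: [-3.101, -0.503, -0.005]
ft_force: [-3.1, 1.9, 12.9]
width: 68.3
grasp_force: 30.0
```

Request:
servo_tool(plan=[[0.2, [0, 0, 0], 0], [0.1, [0, 0, 0], 0], [0, [0, 0, 0], 0], [0, [0, 0, 0], 0], [0, [0, 0, 0], 0], [0, [0, 0, 10], 0], [0, [0, 0, 40], 0], [0, [0, 0, 80], 0], [0, [0, 0, 120], 0], [0, [0, 0, 155], 0]])

```text
t: 6.9
ee_pos: [509.1, 9.6, 237.5]
orientation: [3.101, 0.503, 0.001]
ft_force: [-0.2, 0.2, -0.7]
width: 88.0
grasp_force: 0.0
```

Request:
servo_tool(plan=[[0, [0, 0, 0], 0], [0, [0, 0, 0], 0], [0, [0, 0, 0], 0]])

```text
t: 7.15
ee_pos: [508.7, 9.6, 234.6]
orientation: [-3.101, -0.503, 0.0]
ft_force: [0.2, 0.4, -0.9]
width: 87.7
grasp_force: 0.0
```

```bash
python3 -c "
from h import *
RH['red']=(34,96)
look('red','pics/w2.png',roi=(220,420,100,300))"
```

```text
red [509.4  10.9] width 66.7 box (282, 155, 66, 70) tcp [508.2   9.6 233.8] shift [1.2 1.3]
```

View pics/w2.png

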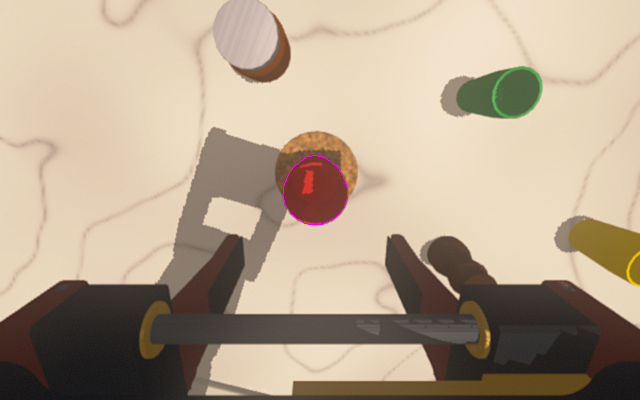

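Red stands upright on the mat at (316,190), centred over it. Next is yellow.

Request:
servo_tool(plan=[[0, [4, -40, 0], 0], [0, [8, -80, 0], 0], [0, [12, -120, 0], 0], [0, [16, -160, 0], 0], [0, [20, -200, 0], 0], [0, [24, -240, 0], 0], [0, [28, -280, 0], 0], [0, [32, -320, 0], 0], [0, [36, -360, 0], 0], [0, [38, -391, 0], 0]])

```text
t: 8.03
ee_pos: [546.2, -383.8, 232.1]
orientation: [-3.099, -0.501, 0.004]
ft_force: [0.9, 0.5, -0.3]
width: 87.8
grasp_force: 0.0
```

Request:
servo_tool(plan=[[0, [0, 0, 0], 0], [0, [0, 0, 0], 0], [0, [0, 0, 0], 0]])

```text
t: 8.28
ee_pos: [546.2, -380.4, 232.6]
orientation: [-3.098, -0.502, 0.004]
ft_force: [-0.8, 0.2, -0.3]
width: 87.6
grasp_force: 0.0
```

```bash
python3 -c "
from h import *
look('yellow','pics/w3.png',roi=(220,420,80,300))"
```

```text
yellow [ 547.7 -383.6] width 55.7 box (293, 157, 54, 62) tcp [ 546.5 -379.9  233.1] shift [ 1.2 -3.7]
```

View pics/w3.png

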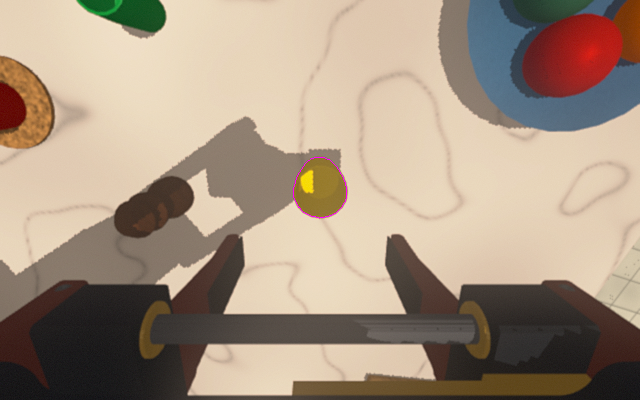

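Yellow's rim is centred at (320,187).

Request:
servo_tool(plan=[[0, [0.5, -2.5, -30], 0], [0, [0.5, -2.5, -65], 0], [0, [0.5, -2.5, -100], 0], [0, [0.5, -2.5, -130], 0], [0, [0.5, -2.5, -150], 0], [0, [0.5, -2.5, -158], 0], [0, [0.5, -2.5, -158], 0], [0.1, [0.5, -2.5, -158], 0], [0.2, [0.5, -2.5, -158], 0], [0.25, [0.5, -2.5, -158], 0]])

```text
t: 9.17
ee_pos: [548.8, -384.4, 78.7]
orientation: [3.099, 0.503, 0.003]
ft_force: [0.4, 0.7, -0.4]
width: 71.2
grasp_force: 0.0
```

Request:
servo_tool(plan=[[0.3, [0, 0, 0], 0], [0.33, [0, 0, 0], 0], [0.36, [0, 0, 0], 0], [0.4, [0, 0, 0], 0], [0.6, [0, 0, 0], 0], [1, [0, 0, 0], 0], [1, [0, 0, 0], 0], [1, [0, 0, 0], 0]])

```text
t: 9.83
ee_pos: [548.1, -384.3, 77.4]
orientation: [3.1, 0.503, 0.001]
ft_force: [-0.2, -0.5, 6.4]
width: 56.6
grasp_force: 30.0
```

Request:
servo_tool(plan=[[1, [0, 0, 20], 0], [1, [0, 0, 55], 0], [1, [0, 0, 90], 0], [1, [0, 0, 120], 0], [1, [0, 0, 140], 0], [1, [0, 0, 140], 0], [1, [0, 0, 140], 0], [1, [0, 0, 140], 0]])

```text
t: 10.5
ee_pos: [546.8, -383.2, 214.9]
orientation: [-3.099, -0.503, 0.003]
ft_force: [-0.4, -0.2, -2.4]
width: 56.4
grasp_force: 30.0
```

Run:
```python
from h import *
c=cam('wrist');o=ctrl.get_obs();print(o['ee_pos'],o['width'])
b=blob(c[0],HSV['yellow'],(150,480,100,390))
im=c[0].copy();cv2.drawContours(im,[b],-1,(255,0,255),1);cv2.imwrite('pics/w4.png',im)
p,w=rim(c,b,29,o['ee_pos'][2]+11.5);print(p-o['ee_pos'][:2],w)
```

```text
[ 546.60248437 -383.10644393  214.41195096] 56.25488746825239
[3.60013429 2.3253814 ] 56.92037487785569
```

View pics/w4.png

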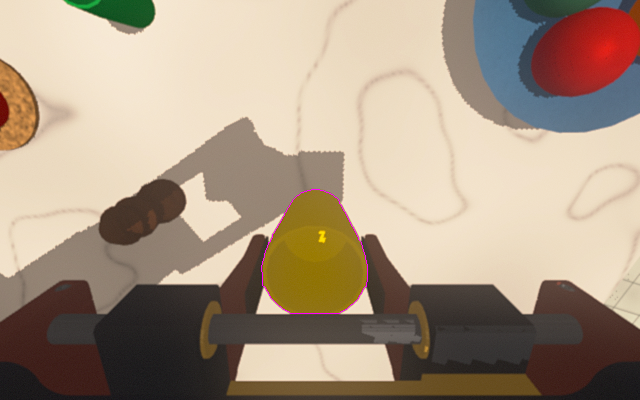

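Yellow hangs upright, centred in the fingers (rim at about (315,272)). Carry it to the stack.

Request:
servo_tool(plan=[[1, [-3, 25, 0], 0], [1, [-7, 65, 0], 0], [1, [-11, 105, 0], 0], [1, [-15, 145, 0], 0], [1, [-19, 185, 0], 0], [1, [-23, 225, 0], 0], [1, [-27, 265, 0], 0], [1, [-31, 305, 0], 0], [1, [-35, 345, 0], 0], [1, [-38.5, 380, 0], 0]])

```text
t: 11.38
ee_pos: [507.4, -1.7, 214.9]
orientation: [-3.1, -0.503, 0.005]
ft_force: [0.9, 0.0, -1.0]
width: 56.6
grasp_force: 30.0
```

Request:
servo_tool(plan=[[1, [0, 14, 0], 0], [1, [0, 14, 0], 0], [1, [0, 14, 0], 0], [1, [0, 14, 0], 0], [1, [0, 14, 0], 0]])

```text
t: 11.8
ee_pos: [509.0, 9.1, 216.0]
orientation: [-3.101, -0.501, 0.002]
ft_force: [1.3, -0.1, -0.6]
width: 56.5
grasp_force: 30.0
```

Run:
```python
from h import *
cv2.imwrite('pics/w5.png',np.vstack([cam('wrist')[0][100:380,120:520],cv2.resize(cam('top')[0][170:270,240:390],(400,267))]))
for n,r1,r2 in (('scene',(290,380,130,260),0),('top',(260,370,170,270),0)):
    c=cam(n)
    for k,z in(('yellow',88+141),('red',96)):
        b=blob(c[0],HSV[k],r1);print(n,k,rim(c,b,RH[k][0],z),cv2.boundingRect(b))
o=ctrl.get_obs();print(o['ee_pos'],o['ft_force'])
```

```text
scene yellow (array([512.75041507,  10.64478804]), np.float64(51.82061916104823)) (324, 138, 22, 40)
scene red (array([511.54301885,  14.48341407]), np.float64(60.94495198786046)) (322, 177, 24, 39)
top yellow (array([ 4.64184977e+02, -9.74956154e-02]), np.float64(39.51693779475726)) (305, 216, 21, 10)
top red (array([476.66260204,   4.24246797]), np.float64(64.8338347011814)) (300, 215, 29, 20)
[509.21811629   9.23940064 216.53710161] [ 0.60495812 -0.35463712 -1.42219188]
```

View pics/w5.png

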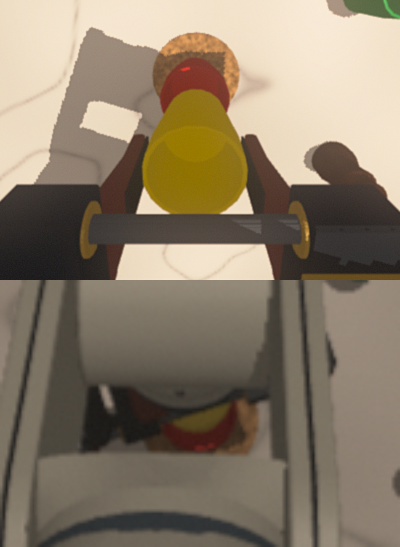

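The yellow foot lies over the red opening in the scene view; lower it, watching the force.

Request:
servo_tool(plan=[[1, [0, 1.5, -20], 0], [1, [0, 1.5, -35], 0], [1, [0, 1.5, -48], 0], [1, [0, 1.5, -60], 0], [1, [0, 1.5, -72], 0], [1, [0, 1.5, -82], 0], [1, [0, 1.5, -90], 0], [1, [0, 1.5, -95], 0], [1, [0, 1.5, -98], 0], [1, [0, 1.5, -98], 0]])

```text
t: 12.83
ee_pos: [509.1, 11.5, 118.3]
orientation: [-3.101, -0.503, 0.001]
ft_force: [-0.5, 0.2, -1.1]
width: 56.4
grasp_force: 30.0
```

Request:
servo_tool(plan=[[1, [0, 0, -1], 0], [1, [0, 0, -2], 0], [1, [0, 0, -3], 0], [1, [0, 0, -3], 0]])

```text
t: 13.17
ee_pos: [509.3, 11.6, 115.9]
orientation: [3.101, 0.503, 0.001]
ft_force: [0.1, -1.1, -0.8]
width: 56.5
grasp_force: 30.0
```

Request:
servo_tool(plan=[[1, [0, 0, -0.5], 0], [1, [0, 0, -1], 0], [1, [0, 0, -1], 0], [1, [0, 0, -1], 0]])

```text
t: 13.5
ee_pos: [509.6, 11.6, 115.5]
orientation: [3.101, 0.503, 0.002]
ft_force: [-1.1, -0.5, 6.4]
width: 56.2
grasp_force: 30.0
```

Contact at the expected height. Release and rise.

Request:
servo_tool(plan=[[0.3, [0, 0, 0], 0], [0.25, [0, 0, 0], 0], [0.15, [0, 0, 0], 0], [0, [0, 0, 0], 0], [0, [0, 0, 0], 0], [0, [0, 0, 10], 0], [0, [0, 0, 40], 0], [0, [0, 0, 80], 0], [0, [0, 0, 120], 0], [0, [0, 0, 140], 0]])

```text
t: 14.33
ee_pos: [510.8, 11.6, 259.8]
orientation: [3.1, 0.503, 0.009]
ft_force: [0.6, -0.1, -0.4]
width: 87.1
grasp_force: 0.0
```

Request:
servo_tool(plan=[[0, [0, 0, 0], 0], [0, [0, 0, 0], 0], [0, [0, 0, 0], 0]])

```text
t: 14.58
ee_pos: [508.5, 11.6, 254.2]
orientation: [-3.101, -0.503, 0.002]
ft_force: [-1.4, 0.5, -1.9]
width: 87.8
grasp_force: 0.0
```

```bash
python3 -c "
from h import *
RH['yellow']=(29,126)
look('yellow','pics/w6.png',roi=(200,440,80,350))
look('green',roi=(400,640,0,300))"
```

```text
yellow [509.   11.1] width 56.6 box (288, 163, 58, 62) tcp [508.2  11.6 253.5] shift [ 0.9 -0.5]
green [ 661.7 -140.7] width 46.2 box (453, 69, 78, 49) tcp [508.1  11.6 253.2] shift [ 153.6 -152.3]
```

View pics/w6.png

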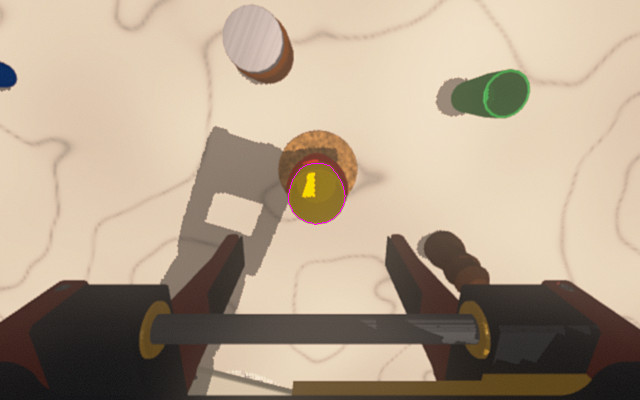

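Yellow is nested upright in red at (317,193); green is at (506,93). Next, green.

Request:
servo_tool(plan=[[0, [25, -25, -5], 0], [0, [52, -52, -10], 0], [0, [78, -78, -20], 0], [0, [104, -104, -20], 0], [0, [130, -130, -20], 0], [0, [151.5, -150.5, -20], 0], [0, [151.5, -150.5, -20], 0], [0, [151.5, -150.5, -20], 0], [0, [151.5, -150.5, -20], 0]])

```text
t: 15.43
ee_pos: [659.3, -138.3, 232.8]
orientation: [-3.1, -0.503, 0.005]
ft_force: [-0.6, 0.5, 0.1]
width: 87.5
grasp_force: 0.0
```

```bash
python3 -c "
from h import *
look('green',roi=(220,420,80,300))"
```

```text
green [ 664.7 -140.6] width 45.0 box (298, 159, 44, 51) tcp [ 659.3 -137.9  233.4] shift [ 5.4 -2.7]
```

Request:
servo_tool(plan=[[0, [3.5, -2, -30], 0], [0, [3.5, -2, -65], 0], [0, [3.5, -2, -100], 0], [0, [3.5, -2, -130], 0], [0, [3.5, -2, -150], 0], [0, [3.5, -2, -160], 0], [0, [3.5, -2, -160], 0], [0.15, [3.5, -2, -160], 0], [0.3, [3.5, -2, -160], 0], [0.35, [3.5, -2, -160], 0]])

```text
t: 16.32
ee_pos: [665.4, -141.0, 76.8]
orientation: [3.1, 0.503, 0.005]
ft_force: [-0.5, -0.1, 0.2]
width: 71.1
grasp_force: 0.0
```

Request:
servo_tool(plan=[[0.4, [0, 0, 0], 0], [0.43, [0, 0, 0], 0], [0.46, [0, 0, 0], 0], [0.5, [0, 0, 0], 0], [0.7, [0, 0, 0], 0], [1, [0, 0, 0], 0], [1, [0, 0, 0], 0], [1, [0, 0, 0], 0]])

```text
t: 16.98
ee_pos: [664.6, -141.0, 75.1]
orientation: [3.101, 0.503, 0.001]
ft_force: [0.7, 1.0, 5.7]
width: 47.7
grasp_force: 30.0
```

Request:
servo_tool(plan=[[1, [0, 0, 20], 0], [1, [0, 0, 55], 0], [1, [0, 0, 90], 0], [1, [0, 0, 125], 0], [1, [0, 0, 155], 0], [1, [0, 0, 170], 0], [1, [0, 0, 170], 0], [1, [0, 0, 170], 0], [1, [0, 0, 170], 0]])

```text
t: 17.73
ee_pos: [663.0, -140.6, 242.6]
orientation: [-3.1, -0.503, 0.005]
ft_force: [0.3, 0.8, -0.8]
width: 47.6
grasp_force: 30.0
```

Request:
servo_tool(plan=[[1, [-15, 15, 0], 0], [1, [-40, 40, 0], 0], [1, [-65, 65, 0], 0], [1, [-90, 90, 0], 0], [1, [-115, 113, 0], 0], [1, [-138, 136, 0], 0], [1, [-150, 148, 0], 0], [1, [-155, 152, 0], 0], [1, [-155, 152, 0], 0], [1, [-155, 152, 0], 0]])

```text
t: 18.57
ee_pos: [510.0, 10.7, 244.4]
orientation: [3.101, 0.504, 0.0]
ft_force: [0.5, 0.2, -0.9]
width: 47.0
grasp_force: 30.0
```

Request:
servo_tool(plan=[[1, [0, 0, 0], 0], [1, [0, 0, 0], 0], [1, [0, 0, -20], 0], [1, [0, 0, -35], 0], [1, [0, 0, -35], 0]])

```text
t: 18.98
ee_pos: [508.1, 10.4, 207.1]
orientation: [-3.101, -0.502, 0.007]
ft_force: [-1.1, 0.6, -0.8]
width: 47.5
grasp_force: 30.0
```

Run:
```python
from h import *
a=cam('wrist');s=cam('scene')
cv2.imwrite('pics/w7.png',np.vstack([a[0][100:380,120:520],cv2.resize(s[0][110:230,270:390],(400,400))[:300]]))
o=ctrl.get_obs();print(o['ee_pos'],o['ft_force'])
```

```text
[509.42515171  10.60413586 209.43097085] [-0.85900441 -0.08252522 -0.98559457]
```

View pics/w7.png

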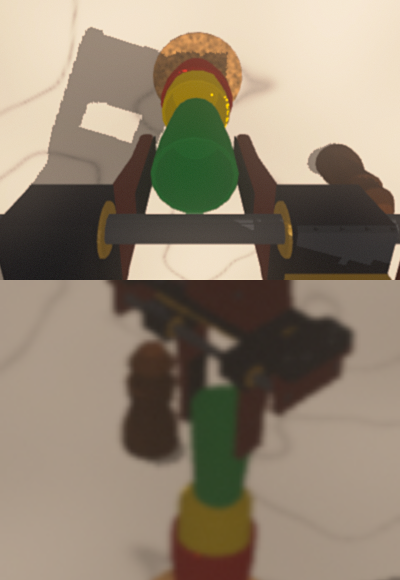

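Green's foot is centred above yellow in both views. Lower it.

Request:
servo_tool(plan=[[1, [0, 0, -10], 0], [1, [0, 0, -20], 0], [1, [0, 0, -30], 0], [1, [0, 0, -40], 0], [1, [0, 0, -50], 0], [1, [0, 0, -57], 0], [1, [0, 0, -61], 0], [1, [0, 0, -63], 0], [1, [0, 0, -64], 0], [1, [0, 0, -64], 0]])

```text
t: 19.92
ee_pos: [509.3, 11.1, 145.7]
orientation: [-3.101, -0.503, -0.0]
ft_force: [0.8, -0.1, -0.9]
width: 47.5
grasp_force: 30.0
```

Request:
servo_tool(plan=[[1, [0, 0, -0.5], 0], [1, [0, 0, -1], 0], [1, [0, 0, -1], 0], [1, [0, 0, -1], 0]])

```text
t: 20.25
ee_pos: [509.6, 11.1, 145.2]
orientation: [3.101, 0.503, 0.002]
ft_force: [0.1, 0.5, 3.1]
width: 47.5
grasp_force: 30.0
```

Request:
servo_tool(plan=[[0.42, [0, 0, 0], 0], [0.35, [0, 0, 0], 0], [0.2, [0, 0, 0], 0], [0, [0, 0, 0], 0], [0, [0, 0, 0], 0], [0, [0, 0, 0], 0], [0, [0, 0, 20], 0], [0, [0, 0, 60], 0], [0, [0, 0, 100], 0], [0, [0, 0, 130], 0]])

```text
t: 21.08
ee_pos: [509.6, 11.1, 277.3]
orientation: [3.101, 0.503, 0.002]
ft_force: [0.9, 0.0, -1.0]
width: 88.2
grasp_force: 0.0
```

Request:
servo_tool(plan=[[0, [0, 0, 0], 0], [0, [0, 0, 0], 0], [0, [0, 0, 0], 0]])

```text
t: 21.33
ee_pos: [508.6, 11.1, 274.0]
orientation: [-3.101, -0.503, 0.001]
ft_force: [-0.7, -0.4, -0.3]
width: 87.8
grasp_force: 0.0
```

```bash
python3 -c "
from h import *
RH['green']=(24,156)
look('green','pics/w8.png',roi=(200,440,80,350))"
```

```text
green [509.2  11. ] width 45.9 box (292, 169, 49, 55) tcp [508.2  11.1 273.3] shift [ 1.1 -0.1]
```

View pics/w8.png

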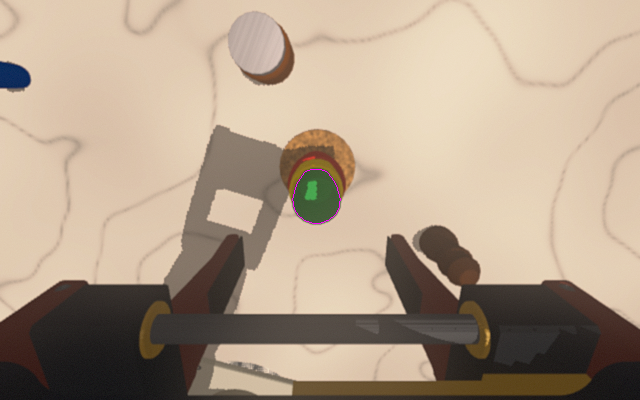

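Green is nested upright at (316,196). Next, blue.

Request:
servo_tool(plan=[[0, [0, 30, 0], 0], [0, [-1, 70, 0], 0], [0, [-2, 110, 0], 0], [0, [-3, 150, -10], 0], [0, [-4, 190, -20], 0], [0, [-5, 230, -30], 0], [0, [-6, 270, -40], 0], [0, [-7, 310, -40], 0], [0, [-8, 350, -40], 0], [0, [-8, 385, -40], 0]])

```text
t: 22.22
ee_pos: [499.6, 397.9, 231.8]
orientation: [3.099, 0.504, -0.006]
ft_force: [0.6, -0.2, -0.2]
width: 87.4
grasp_force: 0.0
```

Request:
servo_tool(plan=[[0, [0, 25, 0], 0], [0, [0, 25, 0], 0], [0, [0, 25, 0], 0], [0, [0, 25, 0], 0], [0, [0, 25, 0], 0]])

```text
t: 22.63
ee_pos: [500.9, 419.6, 233.6]
orientation: [3.1, 0.502, -0.003]
ft_force: [-0.4, -0.7, -1.5]
width: 87.7
grasp_force: 0.0
```

```bash
python3 -c "
from h import *
look('blue',roi=(220,420,80,300))"
```

```text
blue [518.8 433.2] width 12.4 box (302, 174, 12, 16) tcp [501.2 419.6 234.1] shift [17.6 13.6]
```

```bash
python3 -c "
from h import *
c=cam('wrist');h=cv2.cvtColor(c[0],cv2.COLOR_BGR2HSV)
for p in [(305,182),(315,185),(325,190),(330,170),(315,200)]:print(p,h[p[1],p[0]])
HSV['blue']=[((95,60,5),(150,255,255))]
look('blue','pics/w9.png',roi=(250,390,120,260))"
```

```text
(305, 182) [111 152 180]
(315, 185) [116  90 105]
(325, 190) [115  80  96]
(330, 170) [ 16  53 131]
(315, 200) [116  86  92]
blue [502.7 425.6] width 35.3 box (294, 163, 34, 43) tcp [501.4 419.9 234.6] shift [1.3 5.7]
```

View pics/w9.png

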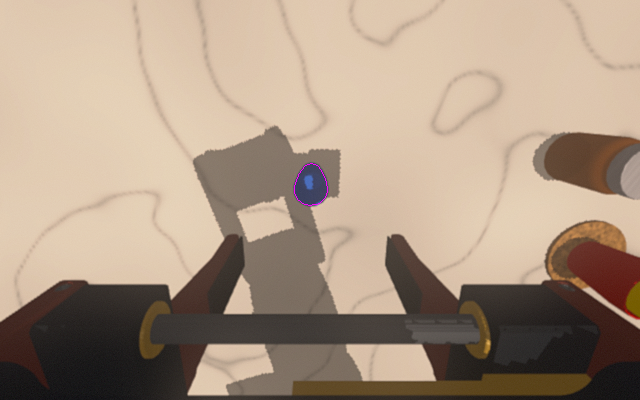

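Blue's rim is at (311,184), now fully outlined. Grasp.

Request:
servo_tool(plan=[[0, [1, 4.5, -30], 0], [0, [1, 4.5, -65], 0], [0, [1, 4.5, -100], 0], [0, [1, 4.5, -130], 0], [0, [1, 4.5, -150], 0], [0, [1, 4.5, -161], 0], [0, [1, 4.5, -161], 0], [0.15, [1, 4.5, -161], 0], [0.3, [1, 4.5, -161], 0], [0.42, [1, 4.5, -161], 0]])

```text
t: 23.62
ee_pos: [503.2, 426.3, 75.7]
orientation: [-3.099, -0.503, -0.004]
ft_force: [-0.0, 1.0, -0.0]
width: 71.6
grasp_force: 0.0
```

Request:
servo_tool(plan=[[0.5, [0, 0, 0], 0], [0.53, [0, 0, 0], 0], [0.56, [0, 0, 0], 0], [0.6, [0, 0, 0], 0], [0.8, [0, 0, 0], 0], [1, [0, 0, 0], 0], [1, [0, 0, 0], 0], [1, [0, 0, 0], 0]])

```text
t: 24.28
ee_pos: [502.3, 425.8, 73.8]
orientation: [-3.101, -0.503, -0.0]
ft_force: [-0.1, 0.0, 2.0]
width: 38.4
grasp_force: 30.0
```

Request:
servo_tool(plan=[[1, [0, 0, 20], 0], [1, [0, 0, 55], 0], [1, [0, 0, 90], 0], [1, [0, 0, 125], 0], [1, [0, 0, 155], 0], [1, [0, 0, 185], 0], [1, [0, 0, 200], 0], [1, [0, 0, 200], 0], [1, [0, 0, 200], 0]])

```text
t: 25.03
ee_pos: [502.2, 425.6, 273.9]
orientation: [-3.101, -0.503, -0.001]
ft_force: [0.2, 0.3, -1.0]
width: 38.1
grasp_force: 30.0
```

Request:
servo_tool(plan=[[1, [0, -25, 0], 0], [1, [1, -65, 0], 0], [1, [2, -105, 0], 0], [1, [3, -145, 0], 0], [1, [4, -185, 0], 0], [1, [5, -225, 0], 0], [1, [6, -265, 0], 0], [1, [7, -305, 0], 0], [1, [7, -345, 0], 0], [1, [7, -385, 0], 0]])

```text
t: 25.87
ee_pos: [507.5, 38.7, 271.4]
orientation: [-3.101, -0.504, 0.006]
ft_force: [1.1, 0.1, -0.3]
width: 38.4
grasp_force: 30.0
```

Request:
servo_tool(plan=[[1, [0.5, -20, 0], 0], [1, [0.5, -29.5, 0], 0], [1, [0.5, -29.5, 0], 0], [1, [0.5, -29.5, 0], 0], [1, [0.5, -29.5, -15], 0], [1, [0.5, -29.5, -30], 0], [1, [0.5, -29.5, -30], 0], [1, [0.5, -29.5, -30], 0]])

```text
t: 26.53
ee_pos: [509.1, 12.6, 242.9]
orientation: [-3.1, -0.506, 0.004]
ft_force: [-0.3, 0.2, -0.5]
width: 38.3
grasp_force: 30.0
```

Run:
```python
from h import *
a=cam('wrist');s=cam('scene')
cv2.imwrite('pics/w10.png',np.vstack([a[0][100:380,120:520],cv2.resize(s[0][100:220,270:390],(400,400))[:300]]))
o=ctrl.get_obs();print(o['ee_pos'],o['ft_force'])
```

```text
[510.05230764  12.09202259 244.10554112] [-0.90137939  0.19490283  0.14373351]
```

View pics/w10.png

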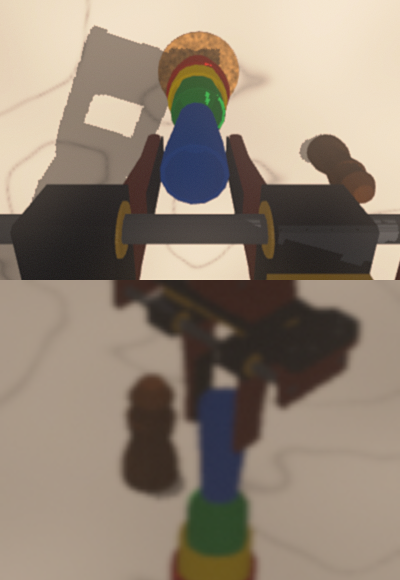

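Blue hangs centred above green in both views. Lower it.

Request:
servo_tool(plan=[[1, [0, -0.5, -10], 0], [1, [0, -0.5, -20], 0], [1, [0, -0.5, -30], 0], [1, [0, -0.5, -40], 0], [1, [0, -0.5, -50], 0], [1, [0, -0.5, -58], 0], [1, [0, -0.5, -63], 0], [1, [0, -0.5, -66], 0], [1, [0, -0.5, -67], 0], [1, [0, -0.5, -67], 0]])

```text
t: 27.47
ee_pos: [509.8, 10.6, 176.6]
orientation: [-3.101, -0.503, 0.0]
ft_force: [-0.9, 0.9, -0.1]
width: 38.0
grasp_force: 30.0
```

Request:
servo_tool(plan=[[1, [0, 0, -0.5], 0], [1, [0, 0, -1], 0], [1, [0, 0, -1], 0], [1, [0, 0, -1], 0]])

```text
t: 27.8
ee_pos: [509.9, 10.6, 175.9]
orientation: [3.101, 0.503, 0.001]
ft_force: [0.5, 0.2, -0.7]
width: 38.5
grasp_force: 30.0
```

Request:
servo_tool(plan=[[1, [0, 0, -0.5], 0], [1, [0, 0, -0.5], 0], [1, [0, 0, -0.5], 0]])

```text
t: 28.05
ee_pos: [510.1, 10.7, 175.7]
orientation: [3.101, 0.503, 0.002]
ft_force: [-0.2, -0.9, 6.6]
width: 38.6
grasp_force: 30.0
```

Seated. Release and retreat.

Request:
servo_tool(plan=[[0.5, [0, 0, 0], 0], [0.42, [0, 0, 0], 0], [0.3, [0, 0, 0], 0], [0, [0, 0, 0], 0], [0, [0, 0, 0], 0], [0, [0, 0, 0], 0], [0, [0, 0, 20], 0], [0, [0, 0, 60], 0], [0, [0, 0, 100], 0], [0, [0, 0, 130], 0]])

```text
t: 28.88
ee_pos: [510.1, 10.6, 307.9]
orientation: [3.101, 0.503, 0.003]
ft_force: [0.9, 0.4, -0.0]
width: 87.7
grasp_force: 0.0
```

Request:
servo_tool(plan=[[0, [0, 0, 0], 0], [0, [0, 0, 0], 0], [0, [0, 0, 0], 0], [0, [0, 0, 0], 0]])

```text
t: 29.22
ee_pos: [508.6, 10.6, 303.5]
orientation: [-3.101, -0.503, 0.005]
ft_force: [1.4, -0.8, -0.3]
width: 88.2
grasp_force: 0.0
```

Run:
```python
from h import *
a=cam('wrist');s=cam('scene')
cv2.imwrite('pics/w11.png',np.vstack([a[0][0:280,120:520],cv2.resize(s[0][130:250,270:390],(400,400))[:300]]))
RH['blue']=(19,186);HSV['blue']=[((95,60,5),(150,255,255))]
look('blue',roi=(250,390,120,260))
c=cam('scene')
for k,z in zip(('red','yellow','green','blue'),(96,126,156,186)):
    b=blob(c[0],HSV[k],(300,370,130,250));print(k,rim(c,b,RH[k][0],z)[0])
```

```text
blue [510.6  11. ] width 36.3 box (297, 174, 39, 44) tcp [509.   10.6 303.7] shift [1.6 0.4]
red [523.59347137  35.75932863]
yellow [518.02600376  26.03823538]
green [525.02900811  41.3855477 ]
blue [512.05893195  14.68572918]
```

View pics/w11.png

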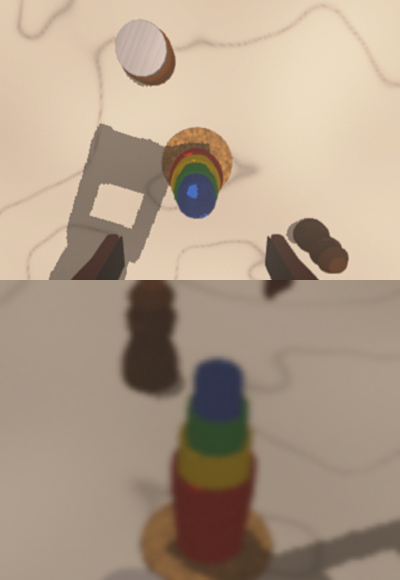

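The stack is upright and concentric on the mat, with blue on top. The mill and jar are undisturbed and the gripper is clear.

```bash
python3 -c "
from workcell import ctrl
print(ctrl.close_job())"
```

```text
the job is handed in; nothing more can be done
None
```

The four beakers stand as one upright nested stack (red, yellow, green, blue) in the middle of the cork mat, with the pepper mill and tea jar left untouched; I handed the job in at about 30 s and got no verdict back.

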